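Stow the collet and latch the sprung collet tray

ROBOT

A 6-joint arm with a two-finger parallel gripper is mounted at the origin on the work surface. World frame = base frame: x ahead of the robot, y to its left, z up, the work surface at z = 0. Lengths are in m, angles in degrees, forces in N, time in s.
With the tool pointing down it reaches from about 0.3 to 0.775 m from the base axis. Payload 14.6 kg.
Tool frame: the origin (TCP) lies at the very end of the fingers, on their centre line; the grasp point (between the pads) lies 19 mm behind it; z points along the fingers, y is the line along which they close (so a half turn about z gives the same grasp; the last joint's range is limited). The gripper opens to 94 mm and grips with 3 to 60 N. Pads are 16 mm wide; open, the fingers measure 119 mm over their backs; the gripper's body (75 mm by 177 mm) begins 78 mm behind the grasp point.
Start: joints at [61.1, 17.183, 87.147, -0, 75.671, -3.816], TCP at [0.233, 0.498, 0.205] pointing down, gripper open.
Joint ranges: [-173.82, 173.82], [-45.26, 126.66], [13.44, 144.39], [-59.66, 239.66], [0, 175.72], [-146.38, 146.38]. Speed limits (degrees/s): [127.2, 127.2, 147.25, 180, 180, 180].

INTERFACE

Orientations are given as [roll, pitch, yaw] about the fixed x, y, z axes, in that order (R = Rz(yaw) Ry(pitch) Rx(roll)).
In Python, from rig import telemetry, imaging, close_job gives the robot as it stands.
- The arm moves only by the shell command python3 -m creep 'ROWS' [FORCE]. ROWS is JSON, a list of rows, each an object with "linear": the shift along the tool's x, y, z in mm, a list of three; "rotation": the turn, a rotation vector about the tool's x, y, z in units of 6 degrees (1.0 is 6 degrees), a list of three; "hand": the closure, from 0 (fully open) to 1 (shut). In form: [{"linear": [x, y, z], "rotation": [rx, ry, rz], "hand": hand}, ...]. A call has 1 to 8 rows; each row shifts and turns the commanded pose from where the row before left it, along the tool's axes as they then stand; what a row does not reach is not made up. A row lasts 1/12 s, in which the tool goes at most 41.7 mm and 7.16 degrees, less where a joint would pass 70% of its speed; a pose out of reach is approached as far as the arm can. A call with a gripper value outside its range is refused whole. The fingers move at their own pace and stop on an object; FORCE is the grip in N (left out, the last holds). Time passes only in rows, so rows that do not move let the fingers close. It gives the time, the measured TCP pose, the force, the opening and the grip force at its end, in the units of the state.
- telemetry.read_state(): the state, without advancing time (a new reading comes with each control period).
- imaging.grab_frame(name): name is "scene" or "top" or "wrist"; returns the picture (480x640x3 uint8, red, green, blue); there is no depth.
- imaging.camera_info(name): a dict with "vertical_fov" (degrees; the focal length in pixels is half the picture's height over the tangent of half this angle, whatever the lens; pixels are square), "cx", "cy" (the principal point, pixels), "R" (3x3) and "t" (3): a world point X has camera coordinates R X + t. Camera axes: x right, y down, z forward; pixel columns grow to the right and rows downward; lengths in m; the calibration is good to about 2 mm. A picture is of the moment at which its call begins: read the wrist's pose just before it. camera_info takes no time and is no camera call; for the wrist camera it gives the pose at the moment of the call.
- close_job(): hands the job in; it is judged then, once.
Trained networks look in the newest picture that a camera, given by its name, has taken for a name from the list of things; names that differ only in an ending like _2 or _b are one class to them, and where a whole thing is asked for, a point or a joint stands for the part that bears it (a point fixed in the world has none). Each returns a list of dicts, best first, with "p" (0 to 1); they miss things now and then, are a little off and sometimes report something else, mostly with a low value. They report only what shows in the picture. A call takes as long as a camera call. They do not tell look-alikes from the thing itself.
- imaging.search_frame(camera, target): "extent" ([left, top, right, bottom] in pixels, round what is visible of it).
- imaging.outline_of(camera, target): "mask" (480x640 bool, what is visible of it) and "extent" ([left, top, right, bottom] in pixels, round what is visible of it).
The state is a dict: "clock": time; "q": joint angles; "joint_velocities": joint speeds; "tau": joint torques, N m; "tool_pos": TCP position; "tcp_rot": TCP orientation; "wrist_force": force on the tool from outside, world axes, zero at the start; "wrist_torque": the same for the moment, N m; "finger_gap": finger opening in m; "finger_force": force on a finger pad.
Only numpy, scipy, OpenCV 4.12 (cv2) and the standard library are available. Lean on these libraries where they do the work, as an engineer would, in place of code of your own. Each camera call takes 0.05 s, during which the arm holds its last target. There are 200 camera calls.

TASK

Stand the brass collet that was left on the bench upright and fully down in the empty middle socket of the pulled-out collet tray. Then push the sprung tray gently into its case until its push-push latch catches, let go, and make sure that it has stayed in; if it comes back out, push it in again. Do not disturb the other two collets in the tray or anything else on the bench.

Things in the scene. Friction and masses are not known exactly. Their poses are not given: they have to be found in the camera images.
- collet_mid (a point): Centre (half-way up) of the loose brass collet standing on the bench, z up: a round split sleeve 44 mm tall, 60 to 130 g. Shank 20 mm in diameter from the foot (22 mm below this point) to 12 mm above this point, then a flange head 28 mm in diameter and 10 mm tall; its flat top with a dark bore is 22 mm above this point.
- tray (a joint): How far the tray's outer face stands out of the case front, m: 0.085 fully out (start, held there by its spring), 0 flush, end of slide. The spring pushes out with 2.5 N at 0.085, 5 N near 0; drag adds 1 to 2 N. Latched it rests between 0.008 and 0.027, unlike each time and unknown beforehand (the latch can be set). Not latched, it is driven out to 0.085.
- dock: Case of the tray, fixed; origin on the bench below the middle of its open front, x into the case, y left, z up. 196 mm wide, 76 mm high, 197 mm deep, flat clear roof (underside at 71 mm). At its back the push-push latch: it catches when the tray has been pushed 5 to 6 mm deeper than it will rest and is let go; pushing a latched tray in again frees it.
- tray_face (a point): Centre of the upright outer face of the tray's wooden front, to be pressed: 168 mm wide, 56 mm high, 38 mm above the bench; x points into the case (the only way it moves), y left. Just past the latch's trip point a rubber buffer makes the force climb 12 N per mm: 6 N or more above that of the free slide means tripped. Over 20 N harms the latch.
- socket_mid (a point): Centre of the mouth of the empty middle socket in the tray's flat top, 36 mm above the bench; axes as tray_face. Blind hole 22 mm in diameter, 20 mm deep, chamfered, 52 mm behind the tray's face. The front board's inner side is 24 mm from it and rises 30 mm above it; tray out, the roof's edge is 33 mm away. A collet fully down has its centre 2 mm above this point.
- socket_left (a point): Centre of the mouth of the left socket, 60 mm to the +y side of the middle one, same size, filled by a collet.
- socket_right (a point): Centre of the mouth of the right socket, 60 mm to the -y side of the middle one, same size, filled by a collet.
- collet_l_mid (a point): Centre of the collet in the left socket: 40 mm tall, 20 mm shank, small head 24 mm in diameter and 6 mm tall; its top stands 20 mm above the tray.
- collet_r_mid (a point): Centre of the collet in the right socket, of the same size as the one in the left socket.
- ferrule: White phenolic ferrule standing on the bench, 15 mm in diameter, 26 mm tall, origin under its centre. Leave alone.
- wheel: Round maple burnishing wheel lying flat, 64 mm in diameter, 22 mm thick, origin under its centre. Leave alone.
- tipjar: Glass jar with a steel cap, 52 mm in diameter, 55 mm tall, origin under its centre. Leave alone.
- gauge: Aluminium tip sizing gauge, a flat bar 110 x 30 x 6 mm with three holes, long along its x, origin under its centre. Leave alone.
- brush: Bench brush lying along its x, about 0.2 m long. Leave alone.
Not all that is in view belongs to the job. What is shaped like the part that bears collet_mid but orange or pink is not meant.

How it is judged:
By the outcome, as a careful person would: the job done as asked, in the order asked, and still so for the second after the job is handed in, with the robot touching nothing.
It also fails if it takes over 54 s, if anything falls off the work surface, if the arm or the gripper's body presses on something with over 40 N, if the wrist force passes 120 N, or if a joint passes its speed limit or range.

## Working session

There is one attempt and no reset: what is moved stays moved. The work goes in short steps, Python scripts to look and compute and a shell command to move; the robot and the scene stay as the last step left them, time stands still between calls to the robot, and variables do not carry over. Pictures are saved under pics/ and viewed, at most 10 in all, crops included, and the job is handed in when it is done.

```bash
ls; mkdir -p pics
cat > h.py <<'E'
import numpy as np, cv2
from rig import telemetry, imaging
from scipy.spatial.transform import Rotation as Rn
def f(ci): return 240/np.tan(np.radians(ci["vertical_fov"])/2)
def ray(ci,u,v):
    R=np.array(ci["R"]);t=np.array(ci["t"])
    d=R.T@np.array([(u-ci["cx"])/f(ci),(v-ci["cy"])/f(ci),1.]); return -R.T@t,d
def onz(ci,u,v,z):
    c,d=ray(ci,u,v); return c+d*(z-c[2])/d[2]
def proj(ci,X):
    p=np.array(ci["R"])@np.array(X)+np.array(ci["t"]); return f(ci)*p[:2]/p[2]+[ci["cx"],ci["cy"]]
def snap(n,name):
    im=imaging.grab_frame(n); cv2.imwrite(f"pics/{name}.png",im[:,:,::-1]); return im
E
python3 - <<'E'
from h import *
np.set_printoptions(precision=3,suppress=True)
s=telemetry.read_state(); print(s)
ims=[]
for n in ("scene","top"):
    ims.append(snap(n,n+"0")); ci=imaging.camera_info(n); print(n,ci)
    for t in ("collet_mid","tray","dock","tray_face","socket_mid","collet_l_mid","collet_r_mid","ferrule","wheel","tipjar","gauge","brush"):
        print(t,[(round(d["p"],2),[round(float(x)) for x in d["extent"]]) for d in imaging.search_frame(n,t)][:4])
E
```

```text
pics
{'clock': 0.0, 'q': array([61.102, 17.214, 87.178, -0.002, 75.671, -3.816]), 'joint_velocities': array([ 0.099, -0.025,  0.026,  0.108, -0.098, -0.026]), 'tau': array([  0.001, -53.183, -35.273,   0.071,   0.025,  -0.   ]), 'tool_pos': array([0.233, 0.498, 0.205]), 'tcp_rot': array([-179.936,   -0.002,  154.918]), 'wrist_force': array([ 0.012, -0.685, -0.564]), 'wrist_torque': array([ 0.032, -0.009,  0.008]), 'finger_force': 0.0, 'finger_gap': 0.0938459672005866}
scene {'vertical_fov': 54.733907668864845, 'cx': 323.5625250931188, 'cy': 236.02453708333752, 'R': array([[ 0.812,  0.583, -0.005],
       [ 0.472, -0.661, -0.583],
       [-0.343,  0.472, -0.812]]), 't': array([-0.409, -0.175,  1.138])}
collet_mid [(0.89, [143, 388, 163, 410]), (0.71, [167, 337, 182, 355]), (0.62, [236, 349, 256, 367])]
tray [(0.55, [321, 171, 376, 254])]
dock [(0.69, [322, 170, 380, 252]), (0.61, [320, 172, 477, 290])]
tray_face [(0.85, [324, 172, 379, 254])]
socket_mid [(0.56, [229, 407, 270, 450]), (0.54, [360, 185, 368, 195])]
collet_l_mid [(0.61, [361, 185, 373, 195]), (0.22, [322, 173, 379, 253])
[... 507 characters left out ...]
21, 0.475, 1.039])}
collet_mid [(0.75, [226, 208, 315, 272]), (0.65, [449, 226, 466, 242]), (0.63, [520, 266, 536, 277]), (0.58, [479, 252, 497, 269])]
tray [(0.65, [228, 206, 317, 275])]
dock [(0.83, [192, 114, 314, 273]), (0.55, [226, 208, 317, 271])]
tray_face [(0.63, [226, 207, 313, 270])]
socket_mid [(0.89, [225, 207, 319, 272])]
collet_l_mid [(0.68, [232, 238, 245, 252]), (0.32, [227, 207, 314, 272])]
collet_r_mid [(0.7, [292, 222, 303, 235])]
ferrule [(0.47, [420, 191, 429, 204]), (0.37, [403, 263, 434, 287])]
wheel [(0.64, [473, 185, 507, 215])]
tipjar [(0.89, [402, 261, 432, 288]), (0.68, [226, 205, 317, 270])]
gauge [(0.76, [169, 271, 190, 328])]
brush [(0.95, [77, 201, 172, 258])]
```

View pics/scene0.png

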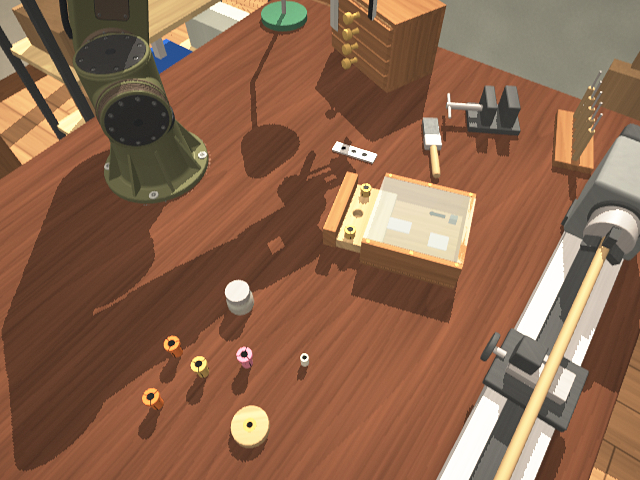

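View pics/top0.png

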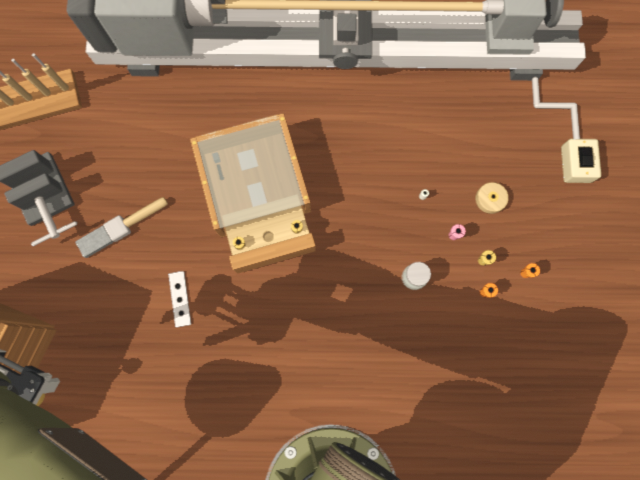

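Candidates for the collet, as scene / top pixels:
- yellow-brass (199,366) / (488,257)
- orange (172,345) / (490,290)
- orange (152,398) / (532,270)
- pink (245,356) / (458,231)

I choose the brass one. The tray sockets in the top view are at (239,242), (267,237) and (297,226).

Run:
```python
from h import *
np.set_printoptions(precision=4,suppress=True)
S=imaging.camera_info("scene");T=imaging.camera_info("top")
def tri(a,b):
    A=[];B=[]
    for ci,p in((S,a),(T,b)):
        c,d=ray(ci,*p);d/=np.linalg.norm(d);P=np.eye(3)-np.outer(d,d);A.append(P);B.append(P@c)
    return np.linalg.lstsq(np.vstack(A),np.hstack(B),rcond=None)[0]
im={}
for n in("scene","top"): im[n]=cv2.imread(f"pics/{n}0.png")
for k,a,b in(("brass",(199,365),(489,257)),("or1",(172,344),(491,290)),("or2",(152,397),(533,270)),("pink",(245,355),(459,231))):
    print(k,tri(a,b),onz(S,*a,.044),onz(T,*b,.044))
for k,b,z in(("L",(239,242),.056),("R",(297,226),.056),("M",(267,237),.036)): print(k,onz(T,*b,z))
print(tri((366,188),(239,242)),tri((350,231),(297,226)))
# wall corners of front board top (z .066), scaled crops
c1=cv2.resize(im["scene"][325:415,130:270],None,fx=5,fy=5,interpolation=cv2.INTER_CUBIC)[:, :]
c2=cv2.resize(im["top"][195:280,215:325],None,fx=5,fy=5,interpolation=cv2.INTER_CUBIC)
o=np.zeros((max(c1.shape[0],c2.shape[0]),0,3),np.uint8)
cv2.imwrite("pics/c1.png",c1)
W=imaging.camera_info("wrist");print(W["vertical_fov"],-np.array(W["R"]).T@W["t"],np.array(W["R"])[2])
s=telemetry.read_state();Rt=Rn.from_euler("xyz",s["tcp_rot"],degrees=True).as_matrix()
print("cam in tool",Rt.T@(-np.array(W["R"]).T@W["t"]-s["tool_pos"]),Rt.T@np.array(W["R"])[2], Rt)
```

```text
brass [ 0.4595 -0.3102  0.0394] [ 0.4626 -0.3095  0.044 ] [ 0.4578 -0.3101  0.044 ]
or1 [ 0.3933 -0.3107  0.0398] [ 0.3966 -0.3099  0.044 ] [ 0.3919 -0.3109  0.044 ]
or2 [ 0.4345 -0.3956  0.0398] [ 0.4379 -0.3939  0.044 ] [ 0.4326 -0.3961  0.044 ]
pink [ 0.5124 -0.2512  0.0409] [ 0.5151 -0.25    0.044 ] [ 0.5102 -0.2524  0.044 ]
L [0.4801 0.1871 0.056 ]
R [0.5139 0.0729 0.056 ]
M [0.4951 0.134  0.036 ]
[0.4814 0.1884 0.0548] [0.5163 0.0741 0.0499]
71.13152974142147 [0.163  0.531  0.3846] [ 0.2445 -0.1139 -0.9629]
cam in tool [ 0.0775  0.     -0.1792] [-0.2698  0.0004  0.9629] [[-0.9057  0.424   0.    ]
 [ 0.424   0.9057  0.    ]
 [-0.      0.0001 -1.    ]]
```

View pics/c1.png

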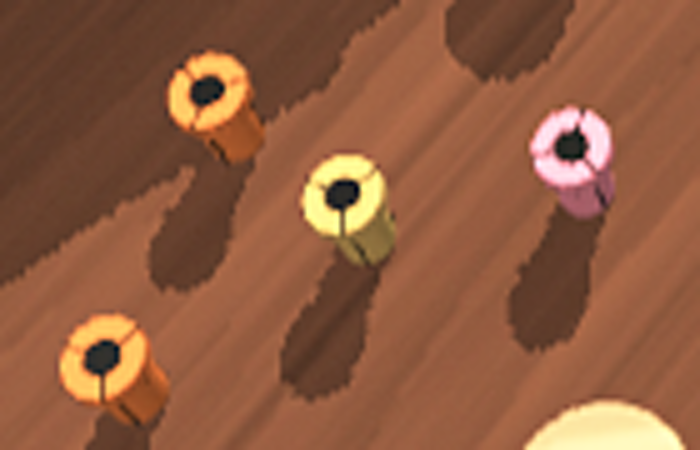

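The crop shows the brass-yellow collet at scene (199,364), with the orange ones to its left and the pink one to its right. The choice is confirmed. I'm now moving above it.

```bash
python3 -m creep '[{"linear":[-22.8,-26.5,0],"rotation":[0,0,0],"hand":0.47},{"linear":[-22.8,-26.5,0],"rotation":[0,0,0],"hand":0.47},{"linear":[-22.8,-26.5,0],"rotation":[0,0,0],"hand":0.47},{"linear":[-22.8,-26.5,0],"rotation":[0,0,0],"hand":0.47},{"linear":[-22.8,-26.5,0],"rotation":[0,0,0],"hand":0.47},{"linear":[-22.8,-26.5,0],"rotation":[0,0,0],"hand":0.47},{"linear":[-22.8,-26.5,0],"rotation":[0,0,0],"hand":0.47},{"linear":[-22.8,-26.5,0],"rotation":[0,0,0],"hand":0.47}]' 30
python3 -m creep '[{"linear":[-22.8,-26.5,0],"rotation":[0,0,0],"hand":0.47},{"linear":[-22.8,-26.5,0],"rotation":[0,0,0],"hand":0.47},{"linear":[-22.8,-26.5,0],"rotation":[0,0,0],"hand":0.47},{"linear":[-22.8,-26.5,0],"rotation":[0,0,0],"hand":0.47},{"linear":[-22.8,-26.5,0],"rotation":[0,0,0],"hand":0.47},{"linear":[-22.8,-26.5,0],"rotation":[0,0,0],"hand":0.47},{"linear":[-22.8,-26.5,0],"rotation":[0,0,0],"hand":0.47},{"linear":[-22.8,-26.5,0],"rotation":[0,0,0],"hand":0.47}]'
python3 -m creep '[{"linear":[-22.8,-26.5,0],"rotation":[0,0,0],"hand":0.47},{"linear":[-22.8,-26.5,0],"rotation":[0,0,0],"hand":0.47},{"linear":[-22.8,-26.5,0],"rotation":[0,0,0],"hand":0.47},{"linear":[-22.8,-26.5,0],"rotation":[0,0,0],"hand":0.47},{"linear":[-22.8,-26.5,0],"rotation":[0,0,0],"hand":0.47},{"linear":[-22.8,-26.5,0],"rotation":[0,0,0],"hand":0.47},{"linear":[-22.8,-26.5,0],"rotation":[0,0,0],"hand":0.47},{"linear":[-22.8,-26.5,0],"rotation":[0,0,0],"hand":0.47}]'
python3 -m creep '[{"linear":[0,0,0],"rotation":[0,0,1.15],"hand":0.47},{"linear":[0,0,0],"rotation":[0,0,1.15],"hand":0.47},{"linear":[0,0,0],"rotation":[0,0,1.15],"hand":0.47},{"linear":[0,0,0],"rotation":[0,0,1.15],"hand":0.47},{"linear":[0,0,0],"rotation":[0,0,1.15],"hand":0.47},{"linear":[0,0,0],"rotation":[0,0,1.15],"hand":0.47},{"linear":[0,0,0],"rotation":[0,0,1.15],"hand":0.47},{"linear":[0,0,0],"rotation":[0,0,1.15],"hand":0.47}]'
```

```text
clock: 1.97
tool_pos: [0.3085, 0.2273, 0.2056]
tcp_rot: [180.0, 0.0, 154.9]
wrist_force: [0.0, -0.8, 0.1]
finger_gap: 0.0501
finger_force: 0.0
clock: 2.63
tool_pos: [0.3839, -0.0424, 0.2057]
tcp_rot: [180.0, 0.0, 154.9]
wrist_force: [0.7, 0.1, 0.9]
finger_gap: 0.0499
finger_force: 0.0
clock: 3.3
tool_pos: [0.4592, -0.3117, 0.2054]
tcp_rot: [180.0, 0.0, 154.9]
wrist_force: [0.6, 0.9, 1.2]
finger_gap: 0.05
finger_force: 0.0
clock: 3.97
tool_pos: [0.4591, -0.3099, 0.2054]
tcp_rot: [-180.0, -0.0, 99.4]
wrist_force: [-0.1, -0.2, 0.1]
finger_gap: 0.0498
finger_force: 0.0
```

```bash
python3 -m creep '[{"linear":[0,0,0],"rotation":[0,0,1.15],"hand":0.47},{"linear":[0,0,0],"rotation":[0,0,1.15],"hand":0.47},{"linear":[0,0,0],"rotation":[0,0,1.15],"hand":0.47},{"linear":[0,0,0],"rotation":[0,0,1.15],"hand":0.47},{"linear":[0,0,0],"rotation":[0,0,1.15],"hand":0.47},{"linear":[0,0,0],"rotation":[0,0,1.15],"hand":0.47},{"linear":[0,0,0],"rotation":[0,0,1.15],"hand":0.47},{"linear":[0,0,0],"rotation":[0,0,1.15],"hand":0.47}]' >/dev/null
python3 -m creep '[{"linear":[0,0,0],"rotation":[0,0,1.15],"hand":0.47},{"linear":[0,0,0],"rotation":[0,0,1.15],"hand":0.47},{"linear":[0,0,0],"rotation":[0,0,1.15],"hand":0.47},{"linear":[0,0,0],"rotation":[0,0,1.15],"hand":0.47},{"linear":[0,0,0],"rotation":[0,0,0],"hand":0.47}]'
python3 - <<'E'
from h import *
np.set_printoptions(precision=4,suppress=True)
ci=imaging.camera_info("wrist");s=telemetry.read_state();snap("wrist","w1")
Rt=Rn.from_euler("xyz",s["tcp_rot"],degrees=True).as_matrix()
print(s["tool_pos"],s["tcp_rot"],"expect",proj(ci,[.4595,-.31,.044]))
for d in imaging.outline_of("wrist","collet_mid"):
    e=d["extent"];print(d["p"],e,onz(ci,(e[0]+e[2])/2,(e[1]+e[3])/2,.035))
E
```

```text
clock: 5.05
tool_pos: [0.4591, -0.3099, 0.2055]
tcp_rot: [-180.0, -0.0, 16.6]
wrist_force: [0.5, -0.3, -0.3]
finger_gap: 0.0501
finger_force: 0.0
[ 0.4591 -0.3099  0.2055] [-179.9994   -0.0016   16.5755] expect [314.5283 222.4487]
0.96 [303.6, 207.0, 325.5, 234.8] [ 0.4591 -0.3101  0.035 ]
0.93 [367.3, 246.8, 394.2, 281.5] [ 0.433  -0.3943  0.035 ]
0.64 [258.3, 142.0, 288.0, 171.1] [ 0.5112 -0.2509  0.035 ]
0.55 [285.7, 257.7, 310.4, 293.4] [ 0.394  -0.3103  0.035 ]
```

View pics/w1.png

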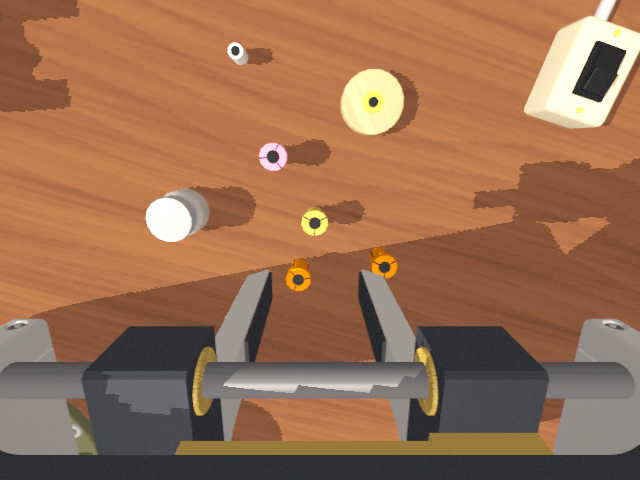

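The brass bore is at (315,222), which matches the predicted pixel. The fingers clear the orange collets at (298,280) and (384,267). Descending and gripping.

```bash
python3 -m creep '[{"linear":[0,0,30],"rotation":[0,0,0],"hand":0.47},{"linear":[0,0,35],"rotation":[0,0,0],"hand":0.47},{"linear":[0,0,35],"rotation":[0,0,0],"hand":0.47},{"linear":[0,0,30],"rotation":[0,0,0],"hand":0.47},{"linear":[0,0,25],"rotation":[0,0,0],"hand":0.47},{"linear":[0,0,16],"rotation":[0,0,0],"hand":0.47},{"linear":[0,0,10],"rotation":[0,0,0],"hand":0.47},{"linear":[0,0,0],"rotation":[0,0,0],"hand":0.47}]' 25
python3 -m creep '[{"linear":[0,0,0],"rotation":[0,0,0],"hand":0.8},{"linear":[0,0,0],"rotation":[0,0,0],"hand":0.8},{"linear":[0,0,0],"rotation":[0,0,0],"hand":0.8},{"linear":[0,0,0],"rotation":[0,0,0],"hand":0.8},{"linear":[0,0,0],"rotation":[0,0,0],"hand":0.8}]' 25
```

```text
clock: 5.82
tool_pos: [0.4584, -0.3093, 0.0227]
tcp_rot: [-179.9, 0.1, 17.1]
wrist_force: [-0.5, -0.2, 0.4]
finger_gap: 0.0499
finger_force: 0.0
clock: 6.23
tool_pos: [0.4596, -0.3102, 0.0254]
tcp_rot: [179.9, -0.1, 16.9]
wrist_force: [0.1, -0.6, 4.8]
finger_gap: 0.027
finger_force: 25.0
```

```bash
python3 -m creep '[{"linear":[0,0,-10],"rotation":[0,0,0],"hand":0.8},{"linear":[0,0,-25],"rotation":[0,0,0],"hand":0.8},{"linear":[0,0,-35],"rotation":[0,0,0],"hand":0.8},{"linear":[0,0,-35],"rotation":[0,0,0],"hand":0.8},{"linear":[0,0,-35],"rotation":[0,0,0],"hand":0.8},{"linear":[0,0,-25],"rotation":[0,0,0],"hand":0.8},{"linear":[0,0,-15],"rotation":[0,0,0],"hand":0.8},{"linear":[6,-14,0],"rotation":[0,0,0],"hand":0.8}]'
python3 -m creep '[{"linear":[11,-28,0],"rotation":[0,0,0],"hand":0.8},{"linear":[13.5,-34.2,0],"rotation":[0,0,0],"hand":0.8},{"linear":[13.5,-34.2,0],"rotation":[0,0,0],"hand":0.8},{"linear":[13.5,-34.2,0],"rotation":[0,0,0],"hand":0.8},{"linear":[13.5,-34.2,0],"rotation":[0,0,0],"hand":0.8},{"linear":[13.5,-34.2,0],"rotation":[0,0,0],"hand":0.8},{"linear":[13.5,-34.2,0],"rotation":[0,0,0],"hand":0.8},{"linear":[13.5,-34.2,0],"rotation":[0,0,0],"hand":0.8}]'
python3 -m creep '[{"linear":[13.5,-34.2,0],"rotation":[0,0,0],"hand":0.8},{"linear":[13.5,-34.2,0],"rotation":[0,0,0],"hand":0.8},{"linear":[13.5,-34.2,0],"rotation":[0,0,0],"hand":0.8},{"linear":[11,-28,0],"rotation":[0,0,0],"hand":0.8},{"linear":[0,0,0],"rotation":[0,0,0],"hand":0.8},{"linear":[0,0,0],"rotation":[0,0,0],"hand":0.8}]'
python3 - <<'E'
from h import *
np.set_printoptions(precision=4,suppress=True)
ci=imaging.camera_info("wrist");s=telemetry.read_state();snap("wrist","w2")
print(s["tool_pos"],s["tcp_rot"],"tcp px",proj(ci,s["tool_pos"]))
for n,z in(("socket_mid",.036),("socket_left",.036),("collet_l_mid",.05),("collet_r_mid",.05),("collet_mid",.2),("tray_face",.038)):
  for d in imaging.search_frame("wrist",n)[:3]:
    e=np.array(d["extent"]);print(n,round(d["p"],2),e,onz(ci,(e[0]+e[2])/2,(e[1]+e[3])/2,z))
E
```

```text
clock: 6.9
tool_pos: [0.4613, -0.2964, 0.2086]
tcp_rot: [179.7, -0.2, 16.8]
wrist_force: [1.8, 0.2, -0.7]
finger_gap: 0.0272
finger_force: 25.0
clock: 7.57
tool_pos: [0.4829, -0.0058, 0.2039]
tcp_rot: [-180.0, 0.1, 16.9]
wrist_force: [0.2, 0.1, -0.2]
finger_gap: 0.0269
finger_force: 25.0
clock: 8.07
tool_pos: [0.4942, 0.1333, 0.2037]
tcp_rot: [-180.0, 0.1, 17.1]
wrist_force: [-0.3, -0.2, -1.3]
finger_gap: 0.027
finger_force: 25.0
[0.4942 0.1333 0.2037] [-179.9909    0.0848   17.0832] tcp px [313.8498 286.0693]
socket_mid 0.73 [230.  191.2 402.6 271.1] [0.4844 0.1281 0.036 ]
collet_l_mid 0.68 [244.2 208.7 268.4 235.2] [0.4791 0.1904 0.05  ]
collet_l_mid 0.51 [233.9 195.  404.4 277. ] [0.4838 0.1249 0.05  ]
collet_r_mid 0.83 [363.8 202.7 389.6 235.8] [0.5177 0.0743 0.05  ]
collet_r_mid 0.16 [503.5 316.9 573.6 361.7] [ 0.4411 -0.1469  0.05  ]
collet_mid 0.96 [287.9 258.4 340.9 321.4] [0.4904 0.1318 0.2   ]
collet_mid 0.86 [608.3 283.9 639.7 315.7] [ 0.5385 -0.0466  0.2   ]
tray_face 0.68 [232.  189.6 402.2 275.3] [0.4837 0.127  0.038 ]
```

View pics/w2.png

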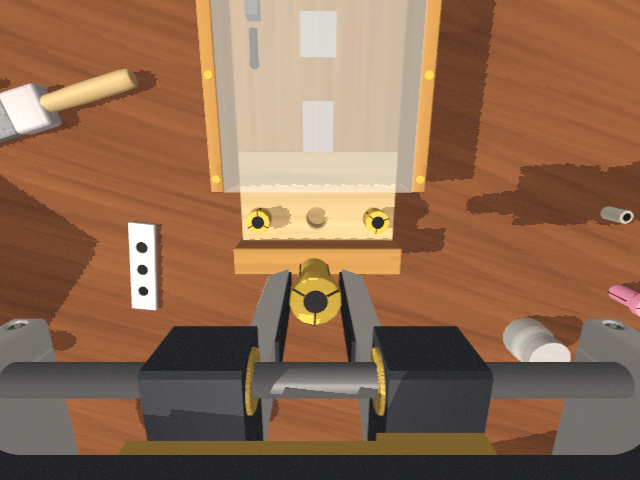

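The picture shows the socket mouth at about (316,216), the neighbour collets' bores at (258,222) and (377,222), and the held collet's top at (316,300). Next I refine these by image processing.

Run:
```python
from h import *
np.set_printoptions(precision=4,suppress=True)
ci=imaging.camera_info("wrist");s=telemetry.read_state()
im=cv2.imread("pics/w2.png");g=cv2.cvtColor(im,cv2.COLOR_BGR2GRAY)
def dark(c,r,th):
    x,y=c;p=g[y-r:y+r+1,x-r:x+r+1]<th
    n,l,st,ce=cv2.connectedComponentsWithStats(p.astype(np.uint8))
    i=1+np.argmax(st[1:,4]);return ce[i]+[x-r,y-r],st[i]
P={}
for k,c,r,th,z in(("L",(258,222),9,70,.056),("R",(377,222),9,70,.056),("H",(316,300),14,70,s["tool_pos"][2]+.0185)):
    p,st=dark(c,r,th);P[k]=onz(ci,*p,z);print(k,p,st,P[k])
print("head expected",proj(ci,s["tool_pos"]+[0,0,.0185]))
m=(P["L"]+P["R"])/2;d=P["L"]-P["R"];print("mid",m,"dist",np.linalg.norm(d),"yaw",np.degrees(np.arctan2(-d[0],d[1])))
print("mid px",proj(ci,[m[0],m[1],.036]))
c=im[140:300,226:416];cv2.imwrite("pics/c2.png",cv2.resize(c,None,fx=4,fy=3.7*4/4,interpolation=cv2.INTER_CUBIC))
b=P["L"]*0
Rt=Rn.from_euler("xyz",s["tcp_rot"],degrees=True).as_matrix()
print("tool err to mid mm",1000*(Rt.T@(m-s["tool_pos"])))
print(g[206:230,316]); 
for r in range(208,226,2): print(r,g[r,300:333])
```

```text
L [257.4455 222.0099] [  3   4  12  11 101] [0.4823 0.1865 0.056 ]
R [377.6436 222.1881] [  4   4  12  12 101] [0.517  0.0714 0.056 ]
H [315.1095 301.4552] [  2   5  23  24 402] [0.4949 0.1301 0.223 ]
head expected [313.7272 300.4688]
mid [0.4997 0.1289 0.056 ] dist 0.12028771573160521 yaw 16.743193089562016
mid px [317.4042 217.8518]
tool err to mid mm [  3.6591   3.2558 148.4894]
[215 194 177 175 172 171 169 170 167 163 163 167 168 170 170 168 166 162
 109 110 110 117 184 200]
208 [221 221 220 220 220 222 221 220 220 220 219 206 187 180 182 183 177 177
 177 182 186 199 211 216 219 219 220 220 222 220 219 220 220]
210 [223 222 223 223 222 223 223 222 214 184 172 175 174 176 174 175 172 173
 175 174 173 172 172 174 201 219 223 222 223 223 222 222 221]
212 [222 223 222 223 221 223 223 197 168 168 168 169 171 169 168 171 169 170
 171 170 170 168 171 170 171 213 227 226 223 223 223 223 222]
214 [223 223 223 223 223 223 195 162 161 166 166 165 167 165 166 167 167 166
 167 169 169 171 170 171 175 214 226 227 227 225 224 223 224]
216 [214 214 213 212 214 204 169 141 159 164 163 164 164 166 165 162 163 165
 165 166 170 170 170 171 212 225 212 206 224 226 224 225 225]
218 [218 219 219 219 219 199 165 120 128 157 167 169 168 169 167 169 168 168
 168 167 167 169 168 165 168 169 186 196 219 206 211 221 219]
220 [224 223 224 223 224 216 180 137 115 128 158 168 167 170 168 170 170 169
 169 168 168 170 168 169 160 166 177 211 227 227 225 225 225]
222 [228 227 227 227 227 228 212 173 129 109 106 118 153 164 165 167 166 165
 166 166 163 162 150 124 133 162 192 223 229 229 227 228 228]
224 [230 230 230 230 230 230 229 216 179 149 123 109 106 108 108 108 109 118
 114 108 109 108 139 156 166 204 225 230 231 231 231 231 231]
```

View pics/c2.png

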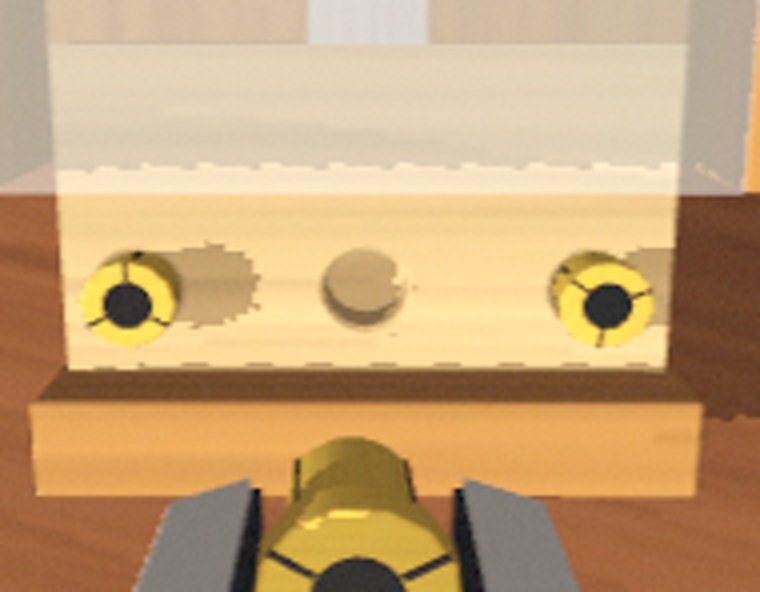

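```bash
cat > m.py <<'E'
from h import *
np.set_printoptions(precision=4,suppress=True)
def dark(g,c,r,th):
    x,y=np.round(c).astype(int);p=g[y-r:y+r+1,x-r:x+r+1]<th
    n,l,st,ce=cv2.connectedComponentsWithStats(p.astype(np.uint8))
    i=1+np.argmax(st[1:,4]);return ce[i]+[x-r,y-r]
def meas(guess,top=.0185):
    ci=imaging.camera_info("wrist");s=telemetry.read_state()
    g=cv2.cvtColor(imaging.grab_frame("wrist"),cv2.COLOR_RGB2GRAY);P={}
    for k,X in guess.items():
        P[k]=onz(ci,*dark(g,proj(ci,X),9,70),.056)
    h=dark(g,proj(ci,s["tool_pos"]+[0,0,top]),14,70);H=onz(ci,*h,s["tool_pos"][2]+top)
    m=(P["L"]+P["R"])/2;d=P["L"]-P["R"];Rt=Rn.from_euler("xyz",s["tcp_rot"],degrees=True).as_matrix()
    print(s["tool_pos"],s["tcp_rot"][2],"mid",m,"dist",np.linalg.norm(d),"yaw",np.degrees(np.arctan2(-d[0],d[1])))
    print("held-tcp tool mm",1000*(Rt.T@(H-s["tool_pos"]))[:2],"mid-tcp",1000*(Rt.T@(m-s["tool_pos"]))[:2],"mid-held",1000*(Rt.T@(m-H))[:2])
E
python3 - <<'E'
from m import *
G={"L":[.4813,.1875,.056],"R":[.516,.0724,.056]}
for i in range(4): meas(G)
E
```

```text
[0.4952 0.131  0.2045] 16.84551511210259 mid [0.4987 0.1314 0.056 ] dist 0.12000269484586755 yaw 17.015154718653662
held-tcp tool mm [-0.5313  0.7236] mid-tcp [3.4471 0.6317] mid-held [ 3.9784 -0.092 ]
[0.4952 0.1311 0.2045] 16.85485367700035 mid [0.4987 0.1314 0.056 ] dist 0.12002966495687854 yaw 16.89340086823561
held-tcp tool mm [-0.5168  0.7139] mid-tcp [3.3695 0.748 ] mid-held [3.8863 0.0341]
[0.4952 0.1312 0.2045] 16.86381637729627 mid [0.4986 0.1314 0.056 ] dist 0.1199515710546434 yaw 16.962765615615297
held-tcp tool mm [-0.5279  0.735 ] mid-tcp [3.2711 0.8403] mid-held [3.7991 0.1053]
[0.4952 0.1313 0.2045] 16.875186674157955 mid [0.4985 0.1313 0.056 ] dist 0.11999328212760871 yaw 17.057759179889064
held-tcp tool mm [-0.5185  0.7048] mid-tcp [3.1236 0.9911] mid-held [3.6421 0.2863]
```

```bash
python3 -m creep '[{"linear":[3.7,0.3,20],"rotation":[0,0,0],"hand":0.8},{"linear":[0,0,30],"rotation":[0,0,0],"hand":0.8},{"linear":[0,0,30],"rotation":[0,0,0],"hand":0.8},{"linear":[0,0,25],"rotation":[0,0,0],"hand":0.8},{"linear":[0,0,17],"rotation":[0,0,0],"hand":0.8},{"linear":[0,0,10],"rotation":[0,0,0],"hand":0.8},{"linear":[0,0,5],"rotation":[0,0,0],"hand":0.8},{"linear":[0,0,0],"rotation":[0,0,0],"hand":0.8}]'
python3 -m creep '[{"linear":[0,0,0],"rotation":[0,0,0],"hand":0.8},{"linear":[0,0,0],"rotation":[0,0,0],"hand":0.8},{"linear":[0,0,0],"rotation":[0,0,0],"hand":0.8},{"linear":[0,0,0],"rotation":[0,0,0],"hand":0.8}]'
python3 - <<'E'
from m import *
G={"L":[.4813,.1885,.056],"R":[.516,.0735,.056]}
for i in range(3): meas(G)
snap("wrist","w3")
E
```

```text
clock: 9.28
tool_pos: [0.4987, 0.1325, 0.0671]
tcp_rot: [-180.0, 0.0, 16.9]
wrist_force: [-0.3, 0.5, -0.2]
finger_gap: 0.0267
finger_force: 25.0
clock: 9.62
tool_pos: [0.4992, 0.1326, 0.0682]
tcp_rot: [180.0, -0.1, 16.9]
wrist_force: [-1.3, -0.0, -0.3]
finger_gap: 0.0271
finger_force: 25.0
[0.4992 0.1326 0.0682] 16.919384451210927 mid [0.4985 0.1312 0.056 ] dist 0.12012036443789824 yaw 16.965414072050695
held-tcp tool mm [-0.5826  0.7325] mid-tcp [-1.0816  1.083 ] mid-held [-0.4991  0.3506]
[0.4991 0.1326 0.068 ] 16.917350092843108 mid [0.4984 0.1312 0.056 ] dist 0.12004086468427806 yaw 16.970418499802037
held-tcp tool mm [-0.5738  0.727 ] mid-tcp [-1.022   1.0994] mid-held [-0.4482  0.3724]
[0.499  0.1326 0.0679] 16.91565963351699 mid [0.4984 0.1312 0.056 ] dist 0.12002504291976714 yaw 16.967827513390198
held-tcp tool mm [-0.5651  0.7223] mid-tcp [-0.9505  1.1159] mid-held [-0.3854  0.3936]
```

View pics/w3.png

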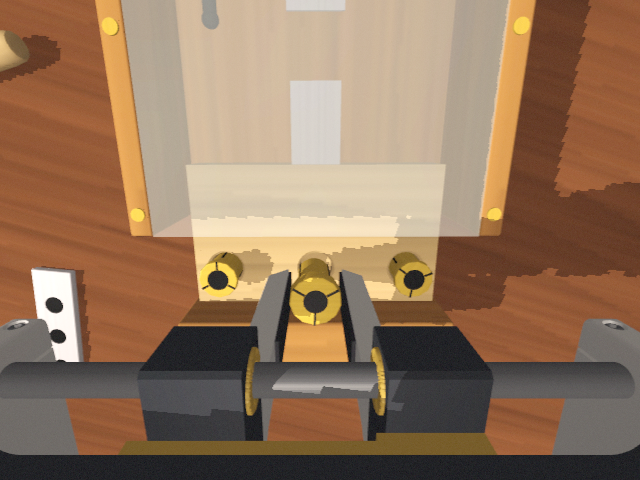

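The held collet's head is at (316,300), with its foot over the socket. It needs a correction of about (-0.4, +0.35) mm. I insert slowly, watching the force.

```bash
python3 -m creep '[{"linear":[-0.4,0.35,2],"rotation":[0,0,0],"hand":0.8},{"linear":[0,0,3],"rotation":[0,0,0],"hand":0.8},{"linear":[0,0,2],"rotation":[0,0,0],"hand":0.8},{"linear":[0,0,2],"rotation":[0,0,0],"hand":0.8},{"linear":[0,0,1],"rotation":[0,0,0],"hand":0.8},{"linear":[0,0,0],"rotation":[0,0,0],"hand":0.8}]'
python3 -c "
from m import *
meas({'L':[.4813,.1885,.056],'R':[.516,.0735,.056]})"
```

```text
clock: 10.32
tool_pos: [0.4984, 0.132, 0.0571]
tcp_rot: [-180.0, 0.0, 16.9]
wrist_force: [0.7, -0.2, -0.4]
finger_gap: 0.0271
finger_force: 25.0
[0.4984 0.132  0.0571] 16.917014189799907 mid [0.4984 0.1312 0.056 ] dist 0.12009499413018865 yaw 16.8573660763807
held-tcp tool mm [-0.551   0.7404] mid-tcp [-0.2011  0.8076] mid-held [0.3499 0.0672]
```

```bash
python3 -m creep '[{"linear":[0,0,3],"rotation":[0,0,0],"hand":0.8},{"linear":[0,0,3],"rotation":[0,0,0],"hand":0.8},{"linear":[0,0,3],"rotation":[0,0,0],"hand":0.8},{"linear":[0,0,2],"rotation":[0,0,0],"hand":0.8},{"linear":[0,0,1],"rotation":[0,0,0],"hand":0.8},{"linear":[0,0,0],"rotation":[0,0,0],"hand":0.8}]'
python3 -m creep '[{"linear":[0,0,1],"rotation":[0,0,0],"hand":0.8},{"linear":[0,0,1],"rotation":[0,0,0],"hand":0.8},{"linear":[0,0,0.5],"rotation":[0,0,0],"hand":0.8},{"linear":[0,0,0],"rotation":[0,0,0],"hand":0.8}]'
```

```text
clock: 10.87
tool_pos: [0.4985, 0.132, 0.0452]
tcp_rot: [-180.0, 0.0, 16.9]
wrist_force: [-0.2, -0.1, -1.1]
finger_gap: 0.027
finger_force: 25.0
clock: 11.2
tool_pos: [0.4985, 0.1321, 0.0429]
tcp_rot: [-180.0, 0.0, 16.9]
wrist_force: [-0.0, 0.7, -0.4]
finger_gap: 0.0272
finger_force: 25.0
```

```bash
python3 -m creep '[{"linear":[0,0,0.6],"rotation":[0,0,0],"hand":0.8},{"linear":[0,0,0.4],"rotation":[0,0,0],"hand":0.8},{"linear":[0,0,0],"rotation":[0,0,0],"hand":0.8}]'
python3 -m creep '[{"linear":[0,0,0],"rotation":[0,0,0],"hand":0.6},{"linear":[0,0,0],"rotation":[0,0,0],"hand":0.5},{"linear":[0,0,0],"rotation":[0,0,0],"hand":0.5},{"linear":[0,0,0],"rotation":[0,0,0],"hand":0.5}]'
python3 -m creep '[{"linear":[0,0,-5],"rotation":[0,0,0],"hand":0.5},{"linear":[0,0,-15],"rotation":[0,0,0],"hand":0.5},{"linear":[0,0,-25],"rotation":[0,0,0],"hand":0.5},{"linear":[0,0,-35],"rotation":[0,0,0],"hand":0.5},{"linear":[0,0,-25],"rotation":[0,0,0],"hand":0.5},{"linear":[0,0,-10],"rotation":[0,0,0],"hand":0.5},{"linear":[0,0,0],"rotation":[0,0,0],"hand":0.8},{"linear":[0,0,0],"rotation":[0,0,0],"hand":1}]'
python3 - <<'E'
from m import *
im=None
ci=imaging.camera_info("wrist");s=telemetry.read_state();im=imaging.grab_frame("wrist")
g=cv2.cvtColor(im,cv2.COLOR_RGB2GRAY);print(s["tool_pos"])
for k,X in {"L":[.4810,.1886,.056],"R":[.516,.0738,.056],"M":[.4985,.1312,.060]}.items():
    p=dark(g,proj(ci,X),9,70);print(k,p,onz(ci,*p,X[2]))
u,v=np.round(proj(ci,[.4985,.1312,.05])).astype(int)
cv2.imwrite("pics/c4.png",cv2.resize(im[max(v-60,0):v+70,u-110:u+110,::-1],None,fx=3.6,fy=3.6,interpolation=cv2.INTER_CUBIC))
E
```

```text
clock: 11.45
tool_pos: [0.4985, 0.1321, 0.0419]
tcp_rot: [-180.0, 0.0, 16.9]
wrist_force: [0.1, 0.2, -0.7]
finger_gap: 0.0274
finger_force: 25.0
clock: 11.78
tool_pos: [0.4986, 0.1321, 0.042]
tcp_rot: [180.0, -0.0, 16.9]
wrist_force: [0.5, -0.2, -1.0]
finger_gap: 0.0467
finger_force: 0.0
clock: 12.45
tool_pos: [0.4983, 0.132, 0.1563]
tcp_rot: [-180.0, 0.0, 16.9]
wrist_force: [-1.2, 1.3, -0.9]
finger_gap: 0.0367
finger_force: 0.0
[0.4983 0.132  0.1563]
L [245.8188 238.8623] [0.481  0.1886 0.056 ]
R [384.3986 238.4783] [0.5162 0.074  0.056 ]
M [314.     240.0929] [0.4982 0.1321 0.06  ]
```

View pics/c4.png

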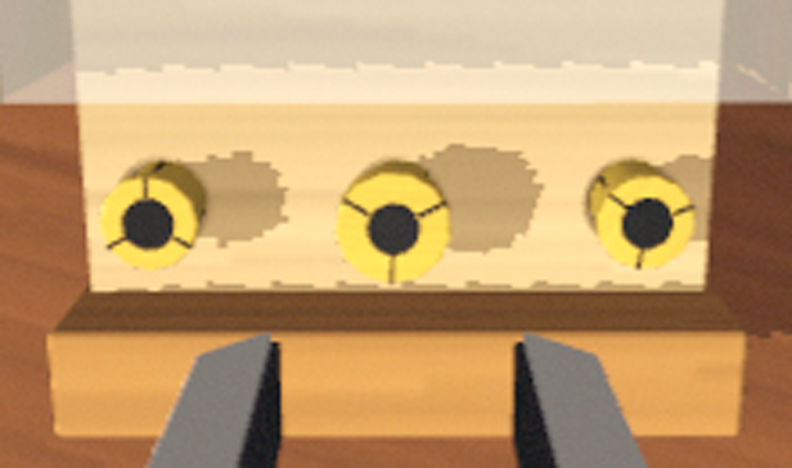

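The crop shows the collet upright in the middle socket (bore at crop (395,228)) and both neighbours unmoved. Next, a gentle touch from above with closed fingers to confirm it is fully down; its top should be at z = 0.060.

```bash
python3 -m creep '[{"linear":[0,0,20],"rotation":[0,0,0],"hand":1},{"linear":[0,0,30],"rotation":[0,0,0],"hand":1},{"linear":[0,0,22],"rotation":[0,0,0],"hand":1},{"linear":[0,0,12],"rotation":[0,0,0],"hand":1},{"linear":[0,0,7],"rotation":[0,0,0],"hand":1},{"linear":[0,0,2],"rotation":[0,0,0],"hand":1},{"linear":[0,0,0],"rotation":[0,0,0],"hand":1},{"linear":[0,0,0],"rotation":[0,0,0],"hand":1}]' 10
python3 -m creep '[{"linear":[0,0,1],"rotation":[0,0,0],"hand":1},{"linear":[0,0,0],"rotation":[0,0,0],"hand":1}]'
python3 -m creep '[{"linear":[0,0,0.7],"rotation":[0,0,0],"hand":1},{"linear":[0,0,0],"rotation":[0,0,0],"hand":1}]'
```

```text
clock: 13.17
tool_pos: [0.4988, 0.1321, 0.0643]
tcp_rot: [180.0, -0.0, 16.9]
wrist_force: [-0.8, -0.0, -0.6]
finger_gap: 0.0003
finger_force: 0.0
clock: 13.33
tool_pos: [0.4988, 0.1321, 0.0635]
tcp_rot: [180.0, -0.1, 16.9]
wrist_force: [-0.8, 0.0, -0.5]
finger_gap: 0.0009
finger_force: 0.0
clock: 13.5
tool_pos: [0.4986, 0.1321, 0.0624]
tcp_rot: [180.0, -0.0, 16.9]
wrist_force: [-0.0, -0.1, 0.7]
finger_gap: 0.0006
finger_force: 0.0
```

```bash
python3 -m creep '[{"linear":[0,0,1],"rotation":[0,0,0],"hand":1},{"linear":[0,0,0],"rotation":[0,0,0],"hand":1}]'
python3 -m creep '[{"linear":[0,0,0.7],"rotation":[0,0,0],"hand":1},{"linear":[0,0,0],"rotation":[0,0,0],"hand":1}]'
python3 -m creep '[{"linear":[0,0,0.5],"rotation":[0,0,0],"hand":1},{"linear":[0,0,0],"rotation":[0,0,0],"hand":1}]'
```

```text
clock: 13.67
tool_pos: [0.4985, 0.1321, 0.0612]
tcp_rot: [-180.0, 0.0, 16.9]
wrist_force: [-0.6, 0.3, -0.1]
finger_gap: 0.0007
finger_force: 0.0
clock: 13.83
tool_pos: [0.4985, 0.1321, 0.0604]
tcp_rot: [-180.0, 0.0, 16.9]
wrist_force: [-0.6, -0.9, -0.1]
finger_gap: 0.0007
finger_force: 0.0
clock: 14.0
tool_pos: [0.4987, 0.1321, 0.0603]
tcp_rot: [180.0, -0.0, 16.9]
wrist_force: [-0.7, -0.4, 2.6]
finger_gap: 0.0004
finger_force: 1.2
```

The top is felt at z = 0.060, so the collet is fully down. Moving in front of the tray face.

```bash
python3 -m creep '[{"linear":[0,0,-5],"rotation":[0,0,0],"hand":1},{"linear":[0,0,-20],"rotation":[0,0,0],"hand":1},{"linear":[0,0,-25],"rotation":[0,0,0],"hand":1},{"linear":[-15,0,-10],"rotation":[0,0,0],"hand":1},{"linear":[-30,0,0],"rotation":[0,0,0],"hand":1},{"linear":[-25,0,0],"rotation":[0,0,0],"hand":1},{"linear":[-12,0,0],"rotation":[0,0,0],"hand":1},{"linear":[-3,0,0],"rotation":[0,0,0],"hand":1}]'
python3 -m creep '[{"linear":[0,0,15],"rotation":[0,0,0],"hand":1},{"linear":[0,0,30],"rotation":[0,0,0],"hand":1},{"linear":[0,0,25],"rotation":[0,0,0],"hand":1},{"linear":[0,0,15],"rotation":[0,0,0],"hand":1},{"linear":[0,0,3],"rotation":[0,0,0],"hand":1},{"linear":[0,0,0],"rotation":[0,0,0],"hand":1},{"linear":[0,0,0],"rotation":[0,0,0],"hand":1}]'
cat > st.py <<'E'
from m import *
s=telemetry.read_state();Rt=Rn.from_euler("xyz",s["tcp_rot"],degrees=True).as_matrix()
ux=np.array([np.cos(np.radians(17)),np.sin(np.radians(17)),0])
print("t",round(s["clock"],2),"along mm",1000*ux@(s["tool_pos"]-[.4984,.1312,0]),"F",-ux@s["wrist_force"],"z",s["tool_pos"][2])
E
python3 st.py
```

```text
clock: 14.67
tool_pos: [0.4159, 0.107, 0.1205]
tcp_rot: [180.0, -0.0, 16.9]
wrist_force: [-0.3, -0.6, 0.6]
finger_gap: 0.0006
finger_force: 0.0
clock: 15.25
tool_pos: [0.418, 0.1075, 0.0329]
tcp_rot: [180.0, -0.1, 16.9]
wrist_force: [-0.5, 0.7, 0.3]
finger_gap: 0.0003
finger_force: 0.0
t 15.25 along mm -83.81989778730525 F 0.25747839619289276 z 0.03285442460960149
```

```bash
python3 -m creep '[{"linear":[4,0,0],"rotation":[0,0,0],"hand":1},{"linear":[6,0,0],"rotation":[0,0,0],"hand":1},{"linear":[5,0,0],"rotation":[0,0,0],"hand":1},{"linear":[3,0,0],"rotation":[0,0,0],"hand":1},{"linear":[1.5,0,0],"rotation":[0,0,0],"hand":1},{"linear":[1.5,0,0],"rotation":[0,0,0],"hand":1},{"linear":[1.5,0,0],"rotation":[0,0,0],"hand":1}]' >/dev/null; python3 st.py
python3 -m creep '[{"linear":[1.5,0,0],"rotation":[0,0,0],"hand":1},{"linear":[1.5,0,0],"rotation":[0,0,0],"hand":1}]' >/dev/null; python3 st.py
python3 -m creep '[{"linear":[2,0,0],"rotation":[0,0,0],"hand":1},{"linear":[2,0,0],"rotation":[0,0,0],"hand":1},{"linear":[2,0,0],"rotation":[0,0,0],"hand":1}]' >/dev/null; python3 st.py
```

```text
t 15.83 along mm -62.107241391037384 F 3.18289455746025 z 0.03203164499376189
t 16.0 along mm -59.38041690829616 F 4.9593166143212555 z 0.031964305215279536
t 16.25 along mm -53.06535355964849 F 4.377393497906917 z 0.031997110639867266
```

```bash
python3 -m creep '[{"linear":[3,0,0],"rotation":[0,0,0],"hand":1},{"linear":[3,0,0],"rotation":[0,0,0],"hand":1},{"linear":[3,0,0],"rotation":[0,0,0],"hand":1},{"linear":[3,0,0],"rotation":[0,0,0],"hand":1},{"linear":[3,0,0],"rotation":[0,0,0],"hand":1},{"linear":[3,0,0],"rotation":[0,0,0],"hand":1},{"linear":[3,0,0],"rotation":[0,0,0],"hand":1},{"linear":[3,0,0],"rotation":[0,0,0],"hand":1}]' >/dev/null; python3 st.py
python3 -m creep '[{"linear":[3,0,0],"rotation":[0,0,0],"hand":1},{"linear":[3,0,0],"rotation":[0,0,0],"hand":1},{"linear":[3,0,0],"rotation":[0,0,0],"hand":1},{"linear":[3,0,0],"rotation":[0,0,0],"hand":1},{"linear":[3,0,0],"rotation":[0,0,0],"hand":1},{"linear":[3,0,0],"rotation":[0,0,0],"hand":1},{"linear":[2,0,0],"rotation":[0,0,0],"hand":1},{"linear":[1,0,0],"rotation":[0,0,0],"hand":1}]' >/dev/null; python3 st.py
```

```text
t 16.92 along mm -28.884444966778666 F 4.336442548977888 z 0.03198370460799112
t 17.58 along mm -7.8893971578738995 F 5.081283117633329 z 0.03195861818573073
```

```bash
cat >> st.py <<'E'
import sys
sys.exit(1 if -ux@s["wrist_force"]>8.7 else 0)
E
python3 -m creep '[{"linear":[1,0,0],"rotation":[0,0,0],"hand":1},{"linear":[1,0,0],"rotation":[0,0,0],"hand":1},{"linear":[1,0,0],"rotation":[0,0,0],"hand":1},{"linear":[1,0,0],"rotation":[0,0,0],"hand":1},{"linear":[1,0,0],"rotation":[0,0,0],"hand":1},{"linear":[1,0,0],"rotation":[0,0,0],"hand":1}]' >/dev/null && python3 st.py &&
python3 -m creep '[{"linear":[0.5,0,0],"rotation":[0,0,0],"hand":1},{"linear":[0,0,0],"rotation":[0,0,0],"hand":1}]' >/dev/null && python3 st.py &&
python3 -m creep '[{"linear":[0.5,0,0],"rotation":[0,0,0],"hand":1},{"linear":[0,0,0],"rotation":[0,0,0],"hand":1}]' >/dev/null && python3 st.py &&
python3 -m creep '[{"linear":[0.5,0,0],"rotation":[0,0,0],"hand":1},{"linear":[0,0,0],"rotation":[0,0,0],"hand":1}]' >/dev/null && python3 st.py &&
python3 -m creep '[{"linear":[0.5,0,0],"rotation":[0,0,0],"hand":1},{"linear":[0,0,0],"rotation":[0,0,0],"hand":1}]' >/dev/null && python3 st.py &&
python3 -m creep '[{"linear":[0.5,0,0],"rotation":[0,0,0],"hand":1},{"linear":[0,0,0],"rotation":[0,0,0],"hand":1}]' >/dev/null && python3 st.py &&
python3 -m creep '[{"linear":[0.5,0,0],"rotation":[0,0,0],"hand":1},{"linear":[0,0,0],"rotation":[0,0,0],"hand":1}]' >/dev/null && python3 st.py &&
python3 -m creep '[{"linear":[0.5,0,0],"rotation":[0,0,0],"hand":1},{"linear":[0,0,0],"rotation":[0,0,0],"hand":1}]' >/dev/null && python3 st.py &&
python3 -m creep '[{"linear":[0.5,0,0],"rotation":[0,0,0],"hand":1},{"linear":[0,0,0],"rotation":[0,0,0],"hand":1}]' >/dev/null && python3 st.py
```

```text
t 18.08 along mm -2.091380665844548 F 5.121216016920211 z 0.03200117574689977
t 18.25 along mm -1.474004968820028 F 3.476370992187423 z 0.03200317741398821
t 18.42 along mm -1.0483887225227932 F 4.477979329355524 z 0.03200003235954532
t 18.58 along mm -0.5524023730936403 F 4.196819588379672 z 0.03201002703332495
t 18.75 along mm -0.08533644493805304 F 4.6126352202168945 z 0.03199245516864037
t 18.92 along mm 0.39927884726884083 F 3.9144582131134396 z 0.03198683183617365
t 19.08 along mm 0.9282478395194937 F 4.818335910898364 z 0.03201210165606752
t 19.25 along mm 1.4039271989883562 F 4.791947431274604 z 0.0320112282412852
t 19.42 along mm 1.9241631022427665 F 3.750227798723079 z 0.03200097951930311
```

```bash
python3 -m creep '[{"linear":[0.6,0,0],"rotation":[0,0,0],"hand":1},{"linear":[0,0,0],"rotation":[0,0,0],"hand":1}]' >/dev/null && python3 st.py &&
python3 -m creep '[{"linear":[0.6,0,0],"rotation":[0,0,0],"hand":1},{"linear":[0,0,0],"rotation":[0,0,0],"hand":1}]' >/dev/null && python3 st.py &&
python3 -m creep '[{"linear":[0.6,0,0],"rotation":[0,0,0],"hand":1},{"linear":[0,0,0],"rotation":[0,0,0],"hand":1}]' >/dev/null && python3 st.py &&
python3 -m creep '[{"linear":[0.6,0,0],"rotation":[0,0,0],"hand":1},{"linear":[0,0,0],"rotation":[0,0,0],"hand":1}]' >/dev/null && python3 st.py &&
python3 -m creep '[{"linear":[0.6,0,0],"rotation":[0,0,0],"hand":1},{"linear":[0,0,0],"rotation":[0,0,0],"hand":1}]' >/dev/null && python3 st.py &&
python3 -m creep '[{"linear":[0.6,0,0],"rotation":[0,0,0],"hand":1},{"linear":[0,0,0],"rotation":[0,0,0],"hand":1}]' >/dev/null && python3 st.py &&
python3 -m creep '[{"linear":[0.6,0,0],"rotation":[0,0,0],"hand":1},{"linear":[0,0,0],"rotation":[0,0,0],"hand":1}]' >/dev/null && python3 st.py &&
python3 -m creep '[{"linear":[0.6,0,0],"rotation":[0,0,0],"hand":1},{"linear":[0,0,0],"rotation":[0,0,0],"hand":1}]' >/dev/null && python3 st.py &&
python3 -m creep '[{"linear":[0.6,0,0],"rotation":[0,0,0],"hand":1},{"linear":[0,0,0],"rotation":[0,0,0],"hand":1}]' >/dev/null && python3 st.py &&
python3 -m creep '[{"linear":[0.6,0,0],"rotation":[0,0,0],"hand":1},{"linear":[0,0,0],"rotation":[0,0,0],"hand":1}]' >/dev/null && python3 st.py &&
python3 -m creep '[{"linear":[0.6,0,0],"rotation":[0,0,0],"hand":1},{"linear":[0,0,0],"rotation":[0,0,0],"hand":1}]' >/dev/null && python3 st.py &&
python3 -m creep '[{"linear":[0.6,0,0],"rotation":[0,0,0],"hand":1},{"linear":[0,0,0],"rotation":[0,0,0],"hand":1}]' >/dev/null && python3 st.py
```

```text
t 19.58 along mm 2.5271461744180748 F 4.7528514460017846 z 0.03201135820938254
t 19.75 along mm 3.1330991201326857 F 4.414665466308884 z 0.032015937597593934
t 19.92 along mm 3.714215511901618 F 3.9080054822748003 z 0.03199185628435707
t 20.08 along mm 4.319619397612161 F 3.763472764147952 z 0.031998489649596826
t 20.25 along mm 4.914054605329041 F 4.086778914610781 z 0.03200504722821469
t 20.42 along mm 5.509674223080874 F 4.87265065914219 z 0.0319891385895369
t 20.58 along mm 6.125341640328268 F 5.543150037032818 z 0.03201276112044
t 20.75 along mm 6.6966134433268545 F 5.155856391344235 z 0.031988285550132056
t 20.92 along mm 7.31283518827767 F 5.0850458625357895 z 0.03199045979671723
t 21.08 along mm 7.924662086538982 F 5.158362353992466 z 0.032010002243804944
t 21.25 along mm 8.514071144079116 F 4.625886948895292 z 0.032011795656447954
t 21.42 along mm 9.097142785077677 F 4.173769586109619 z 0.03200514929003795
```

```bash
python3 -m creep '[{"linear":[0.6,0,0],"rotation":[0,0,0],"hand":1},{"linear":[0,0,0],"rotation":[0,0,0],"hand":1}]' >/dev/null && python3 st.py &&
python3 -m creep '[{"linear":[0.6,0,0],"rotation":[0,0,0],"hand":1},{"linear":[0,0,0],"rotation":[0,0,0],"hand":1}]' >/dev/null && python3 st.py &&
python3 -m creep '[{"linear":[0.6,0,0],"rotation":[0,0,0],"hand":1},{"linear":[0,0,0],"rotation":[0,0,0],"hand":1}]' >/dev/null && python3 st.py &&
python3 -m creep '[{"linear":[0.6,0,0],"rotation":[0,0,0],"hand":1},{"linear":[0,0,0],"rotation":[0,0,0],"hand":1}]' >/dev/null && python3 st.py &&
python3 -m creep '[{"linear":[0.6,0,0],"rotation":[0,0,0],"hand":1},{"linear":[0,0,0],"rotation":[0,0,0],"hand":1}]' >/dev/null && python3 st.py &&
python3 -m creep '[{"linear":[0.6,0,0],"rotation":[0,0,0],"hand":1},{"linear":[0,0,0],"rotation":[0,0,0],"hand":1}]' >/dev/null && python3 st.py &&
python3 -m creep '[{"linear":[0.6,0,0],"rotation":[0,0,0],"hand":1},{"linear":[0,0,0],"rotation":[0,0,0],"hand":1}]' >/dev/null && python3 st.py &&
python3 -m creep '[{"linear":[0.6,0,0],"rotation":[0,0,0],"hand":1},{"linear":[0,0,0],"rotation":[0,0,0],"hand":1}]' >/dev/null && python3 st.py &&
python3 -m creep '[{"linear":[0.6,0,0],"rotation":[0,0,0],"hand":1},{"linear":[0,0,0],"rotation":[0,0,0],"hand":1}]' >/dev/null && python3 st.py &&
python3 -m creep '[{"linear":[0.6,0,0],"rotation":[0,0,0],"hand":1},{"linear":[0,0,0],"rotation":[0,0,0],"hand":1}]' >/dev/null && python3 st.py
```

```text
t 21.58 along mm 9.687936771929909 F 4.227147475614576 z 0.031985836788093455
t 21.75 along mm 10.305761423399128 F 4.3612593114745115 z 0.03200137370843199
t 21.92 along mm 10.892210806178486 F 4.732533474666692 z 0.03199207470292961
t 22.08 along mm 11.511033572811908 F 4.041951739636854 z 0.032016167037647654
t 22.25 along mm 12.093759883583829 F 4.385450568058887 z 0.0319923447566509
t 22.42 along mm 12.692960160564168 F 4.714371077045274 z 0.03199800565620062
t 22.58 along mm 13.308871583050232 F 5.425265045977974 z 0.032018006848493166
t 22.75 along mm 13.922577442814907 F 4.529550326619645 z 0.03204280763597202
t 22.92 along mm 14.504539612059922 F 5.205224843555076 z 0.03202314283785053
t 23.08 along mm 15.056710276857201 F 5.148526064777248 z 0.03199589535860195
```

```bash
python3 -m creep '[{"linear":[0.5,0,0],"rotation":[0,0,0],"hand":1},{"linear":[0,0,0],"rotation":[0,0,0],"hand":1}]' >/dev/null && python3 st.py &&
python3 -m creep '[{"linear":[0.5,0,0],"rotation":[0,0,0],"hand":1},{"linear":[0,0,0],"rotation":[0,0,0],"hand":1}]' >/dev/null && python3 st.py &&
python3 -m creep '[{"linear":[0.5,0,0],"rotation":[0,0,0],"hand":1},{"linear":[0,0,0],"rotation":[0,0,0],"hand":1}]' >/dev/null && python3 st.py &&
python3 -m creep '[{"linear":[0.5,0,0],"rotation":[0,0,0],"hand":1},{"linear":[0,0,0],"rotation":[0,0,0],"hand":1}]' >/dev/null && python3 st.py &&
python3 -m creep '[{"linear":[0.5,0,0],"rotation":[0,0,0],"hand":1},{"linear":[0,0,0],"rotation":[0,0,0],"hand":1}]' >/dev/null && python3 st.py &&
python3 -m creep '[{"linear":[0.5,0,0],"rotation":[0,0,0],"hand":1},{"linear":[0,0,0],"rotation":[0,0,0],"hand":1}]' >/dev/null && python3 st.py &&
python3 -m creep '[{"linear":[0.5,0,0],"rotation":[0,0,0],"hand":1},{"linear":[0,0,0],"rotation":[0,0,0],"hand":1}]' >/dev/null && python3 st.py &&
python3 -m creep '[{"linear":[0.5,0,0],"rotation":[0,0,0],"hand":1},{"linear":[0,0,0],"rotation":[0,0,0],"hand":1}]' >/dev/null && python3 st.py
```

```text
t 23.25 along mm 15.545505903684308 F 5.856769006886562 z 0.031988412850934275
t 23.42 along mm 15.948651071526932 F 5.825676780298356 z 0.03202146306865823
t 23.58 along mm 16.229401334268378 F 8.029947864640182 z 0.0319930574574802
t 23.75 along mm 16.508351826622835 F 10.847988348861804 z 0.031995176843014124
```

```bash
python3 -m creep '[{"linear":[0.4,0,0],"rotation":[0,0,0],"hand":1},{"linear":[0,0,0],"rotation":[0,0,0],"hand":1}]' >/dev/null ; python3 st.py
```

```text
t 23.92 along mm 16.711754021585097 F 12.316478797539178 z 0.03197659088896305
```

```bash
python3 -m creep '[{"linear":[0.2,0,0],"rotation":[0,0,0],"hand":1},{"linear":[0,0,0],"rotation":[0,0,0],"hand":1}]' >/dev/null ; python3 st.py
python3 -m creep '[{"linear":[-2,0,0],"rotation":[0,0,0],"hand":1},{"linear":[-2,0,0],"rotation":[0,0,0],"hand":1},{"linear":[-2,0,0],"rotation":[0,0,0],"hand":1}]' >/dev/null ; python3 st.py
python3 -m creep '[{"linear":[-2,0,0],"rotation":[0,0,0],"hand":1},{"linear":[-2,0,0],"rotation":[0,0,0],"hand":1},{"linear":[-2,0,0],"rotation":[0,0,0],"hand":1},{"linear":[0,0,0],"rotation":[0,0,0],"hand":1}]' >/dev/null ; python3 st.py
python3 -c "
from h import *
print([(d['p'],d['extent']) for d in []]);snap('top','top5')"
```

```text
t 24.08 along mm 16.795293078947388 F 13.721350828827838 z 0.03198200272284549
t 24.33 along mm 11.664916856420852 F 3.871633157474049 z 0.03200051436323165
t 24.67 along mm 5.719316365895049 F -0.19646820018970207 z 0.03217769412880404
[]
```

```bash
python3 -m creep '[{"linear":[-10,0,0],"rotation":[0,0,0],"hand":1},{"linear":[-20,0,0],"rotation":[0,0,0],"hand":1},{"linear":[-20,0,0],"rotation":[0,0,0],"hand":1},{"linear":[-10,0,-15],"rotation":[0,0,0],"hand":1},{"linear":[0,0,-35],"rotation":[0,0,0],"hand":1},{"linear":[0,0,-35],"rotation":[0,0,0],"hand":1},{"linear":[0,0,-20],"rotation":[0,0,0],"hand":1},{"linear":[0,0,0],"rotation":[0,0,0],"hand":1}]' ; 
python3 -m creep '[{"linear":[0,0,0],"rotation":[0,0,0],"hand":1},{"linear":[0,0,0],"rotation":[0,0,0],"hand":1},{"linear":[0,0,0],"rotation":[0,0,0],"hand":1},{"linear":[0,0,0],"rotation":[0,0,0],"hand":1},{"linear":[0,0,0],"rotation":[0,0,0],"hand":1},{"linear":[0,0,0],"rotation":[0,0,0],"hand":1}]'
python3 -c "
from h import *
a=snap('wrist','w6');b=snap('top','top6')
b=cv2.resize(b[90:300,170:340],None,fx=2.2,fy=2.2,interpolation=cv2.INTER_CUBIC);a=cv2.resize(a,(400,300))
o=np.zeros((462,780,3),np.uint8);o[:b.shape[0],:b.shape[1]]=b;o[:300,374:774]=a
cv2.imwrite('pics/v6.png',o[:,:,::-1])"
```

```text
clock: 25.38
tool_pos: [0.4483, 0.1165, 0.1414]
tcp_rot: [179.9, -0.4, 16.9]
wrist_force: [0.8, 1.6, 0.1]
finger_gap: 0.0002
finger_force: 0.0
clock: 25.88
tool_pos: [0.4461, 0.1161, 0.1366]
tcp_rot: [-180.0, 0.1, 16.9]
wrist_force: [0.5, 0.0, -0.2]
finger_gap: 0.0005
finger_force: 0.0
```

View pics/v6.png

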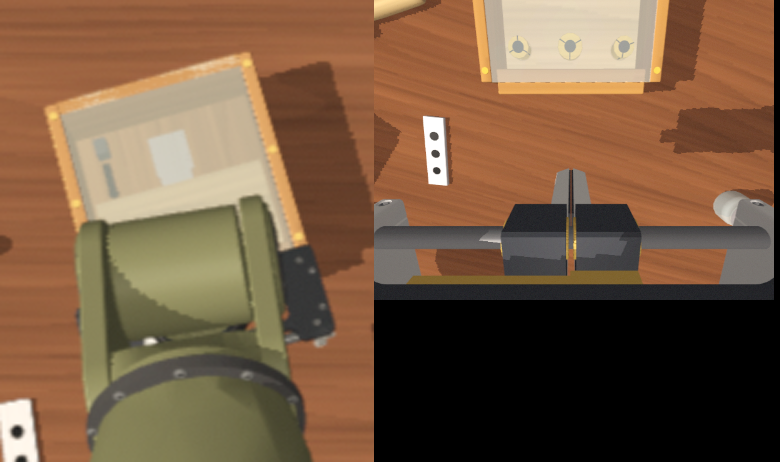

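The wrist view (right half) shows the tray in the case, standing about 10 mm out, with all three collets upright under the roof at (518,46), (570,46) and (623,46). The robot is clear of everything. After one more second I check that nothing has moved, then hand in.

```bash
python3 -m creep '[{"linear":[0,0,0],"rotation":[0,0,0],"hand":1},{"linear":[0,0,0],"rotation":[0,0,0],"hand":1},{"linear":[0,0,0],"rotation":[0,0,0],"hand":1},{"linear":[0,0,0],"rotation":[0,0,0],"hand":1},{"linear":[0,0,0],"rotation":[0,0,0],"hand":1},{"linear":[0,0,0],"rotation":[0,0,0],"hand":1},{"linear":[0,0,0],"rotation":[0,0,0],"hand":1},{"linear":[0,0,0],"rotation":[0,0,0],"hand":1}]' | head -1
python3 -c "
from h import *
a=cv2.imread('pics/w6.png').astype(int);b=snap('wrist','w7')[:,:,::-1].astype(int)
d=np.abs(a-b).max(2)[:180,100:540];n=(d>40).sum();print('changed px',n)
if n<600:
    from rig import close_job;print(close_job())"
```

```text
clock: 26.65
changed px 126
the job is handed in; nothing more can be done
None
```

The brass collet stands fully down in the middle socket, and the tray is pushed in, latched and still holding about 2 s after I let go. The job was handed in at about 27 s of the 54 s allowed.

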